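# Complete the pinwheel layer and hold the gauge arm out at its mark

## Task

Complete the layer of wooden cases on the plywood slab: set the two loose cases down flat in its two empty places, so that the four run round in the same pinwheel pattern, without shifting the two cases already laid or the other loose things. Then press the gauge's round lock button fully down, draw the gauge arm out over the layer by its black knob until its pointer stands at the brass rider on the scale, and finish while still holding it there: a spring pulls it back if you let go.

Things in the scene. Friction and masses are not known exactly. Their poses are not given: they have to be found in the camera images.
- slab: fixed plywood slab 190 x 190 x 12 mm, origin at the centre of its underside. Outlines on its top show four places round an empty middle. Case centres in its frame, mm: left (-25, 48) and right (25, -48), case length along slab x; near (-48, -25) and far (48, 25), length along slab y; gaps 6 mm. Left and near start empty; either loose case may go in either. In place: within 9 mm, 8 degrees.
- case_a_grip (a point): One loose wooden case 90 x 44 x 30 mm with a bar grip along its length on top (bar 56 mm long, 14 mm wide, 46 to 60 mm above the underside, a post under each end). This point is the middle of the bar, 52 mm above the underside; x along the length. The same turned half round; the lid does not open; 0.15 to 0.3 kg.
- case_b_grip (a point): The other loose wooden case 90 x 44 x 30 mm with a bar grip along its length on top (bar 56 mm long, 14 mm wide, 46 to 60 mm above the underside, a post under each end). This point is the middle of the bar, 52 mm above the underside; x along the length. The same turned half round; the lid does not open; 0.15 to 0.3 kg.
- case_far_grip (a point): Case already laid in the far place, loose, same as the others: wooden case 90 x 44 x 30 mm with a bar grip along its length on top (bar 56 mm long, 14 mm wide, 46 to 60 mm above the underside, a post under each end). This point is the middle of the bar, 52 mm above the underside; x along the length. The same turned half round; the lid does not open; 0.15 to 0.3 kg.
- case_right_grip (a point): Case already laid in the right place, loose, same as the others: wooden case 90 x 44 x 30 mm with a bar grip along its length on top (bar 56 mm long, 14 mm wide, 46 to 60 mm above the underside, a post under each end). This point is the middle of the bar, 52 mm above the underside; x along the length. The same turned half round; the lid does not open; 0.15 to 0.3 kg.
- lock_top (a point): centre of the top face of the gauge's lock button, a steel disc 25 mm across in a dark collar on top of the gauge's aluminium sleeve, 70 mm behind the knob of the pushed-in arm. It stands 9 mm proud of the collar and goes 8 mm straight down (about 3 N), stays down, and so frees the arm.
- lock (a joint): travel of the lock button, m: 0 up (arm locked), 0.008 fully down; the arm is free from about 0.005.
- gauge_arm: telescoping gauge arm, steel bar 20 mm wide, with an upright black knob on its front end, 22 mm across, 43 mm high. Origin: centre of the knob's underside, 121 mm above the table. Draws out along its own -x (towards the robot, over the slab), 0 to 130 mm; a spring pulls it in with 5 to 8 N. A disc under the knob is 84 mm above the table (laid cases reach to 72). Sleeve 29 mm behind the knob at the start.
- knob_grip (a point): point on the knob's axis at the height to grip, 19 mm below its top; axes as the arm's.
- pointer (a point): tip of the pointer, which sticks out sideways (+y) from the arm's rear end over the white scale plate on the sleeve's left side (lines 10 mm apart); moves with the arm; axes as the arm's.
- rider_mark (a point): tip of the brass rider clamped on the scale plate's outer edge; the pointer must come level with it along the arm's line (x); axes as the arm's. Leave it where it is.
- rider (a joint): setting of the rider, m: how far the arm must be drawn out from fully in for the pointer to stand at the rider; 0.06 to 0.11.
- tape_roll: blue ring of tape 67 mm across, 19 mm high, loose; leave it alone. Origin at the centre of its underside.
- wax_block: yellow wax block 43 x 64 x 26 mm, loose; leave it alone. Origin at the centre of its underside.
- matchbox: matchbox 36 x 53 x 15 mm, loose; leave it alone. Origin at the centre of its underside.
- pliers: steel pliers 56 x 146 x 13 mm, loose; leave them alone. Origin at the centre of their underside.

How it is judged:
By the outcome, as a careful person would: the job done as asked, in the order asked, and still so for the second after the job is handed in, while the arm keeps its last pose, push and grip.
It also fails if it takes over 70 s, if anything falls off the work surface, if the arm or the gripper's body presses on something with over 40 N, if the wrist force passes 120 N, or if a joint passes its speed limit or range.

## Robot

A 7-joint arm with a two-finger parallel gripper is mounted at the origin on a cart in front of the work surface, level with it; the furniture and walls round the work are solid. World frame = base frame: x ahead of the robot, y to its left, z up, the work surface at z = 0. Lengths are in m, angles in rad, forces in N, time in s.
With the tool pointing down it reaches from about 0.4 to 0.925 m from the base axis. Payload 4.1 kg.
Tool frame: the origin (TCP) lies at the centre of the arm's flange, where the gripper is bolted on; the fingertips stand 173 mm ahead of it and the grasp point (between the pads) lies 155 mm ahead of it (arm.grasp_offset is the distance from the TCP to the grasp point, in m); z points along the fingers, y is the line along which they close (so a half turn about z gives the same grasp; the last joint's range is limited). The gripper opens to 85 mm and grips with 20 to 120 N. Pads are 22 mm wide; open, the fingers measure 114 mm over their backs; the gripper's body (76 mm by 85 mm) begins 54 mm behind the grasp point. The pads swing forward as they close: fully open they stand 13 mm farther back than shut.
Start: joints at [1.027, 0.398, 0.045, 1.537, -0.019, 1.207, -0.051], TCP at [0.28, -0.587, 0.405] pointing down, gripper open.
Joint ranges: [-2.82, 2.82], [-0.49, 2.23], [-1.37, 1.46], [0, 2.46], [-1.36, 4.5], [0.23, 2], [-2.94, 2.94]. Speed limits (rad/s): [2.57, 2.57, 3.14, 3.14, 3.14, 3.14, 3.14].

## Interface

Orientations are given as a 3x3 rotation matrix whose columns are the frame's x, y, z axes.
In Python, from rig import arm gives the robot as it stands. The module is installed in compiled form; this text tells all that it offers.
- The arm moves only by the tool servo_tool, never from a script. Its argument "steps" is a list that holds one entry, the list of rows, each a list of 6 numbers: the shift along the tool's x, y, z in cm, then the turn, a rotation vector about the tool's x, y, z in rad. In form: [[[tx, ty, tz, ax, ay, az], ...]]. A call has 1 to 8 rows; each row is the pose to reach, as a shift and turn from the pose commanded when the call began, along the tool's axes at that moment; what a row does not reach only later rows make up. A row lasts 1/10 s, in which the tool goes at most 50 mm and 8.59 degrees, less where a joint would pass 70% of its speed; a pose out of reach is approached as far as the arm can. A call with a gripper value outside its range is refused whole. "fingers" is the closure, from 0 (fully open) to 1 (shut), set as the call begins (left out, the last holds). The fingers move at their own pace and stop on an object; the grip force is fixed at half the most. Time passes only in rows, so rows that repeat a pose let the fingers close. It gives the time, the measured TCP pose, the force, the opening and the grip force at its end, in the units of the state.
- arm.state(): the state, without advancing time (a new reading comes with each control period).
- arm.capture(name): name is "side" or "top"; returns the picture (420x560x3 uint8, red, green, blue); there is no depth.
- arm.camera_info(name): a dict with "fovy" (degrees; the focal length in pixels is half the picture's height over the tangent of half this angle, whatever the lens; pixels are square), "cx", "cy" (the principal point, pixels), "world_from_camera" (4x4, takes a point from camera to world coordinates). Camera axes: x right, y down, z forward; pixel columns grow to the right and rows downward; lengths in m; the calibration is good to about 2 mm. A picture is of the moment at which its call begins. camera_info takes no time and is no camera call.
- arm.job_done(): hands the job in; it is judged then, once.
The state is a dict: "t": time; "joints": joint angles; "joint_vel": joint speeds; "effort": joint torques, N m; "ee_pos": TCP position; "eef_rot": TCP orientation; "force": force on the tool from outside, world axes, zero at the start; "torque": the same for the moment, N m; "width": finger opening in m; "finger_force": force on a finger pad.
Only numpy, scipy, OpenCV 4.12 (cv2) and the standard library are available. Lean on these libraries where they do the work, as an engineer would, in place of code of your own. Each camera call takes 0.05 s, during which the arm holds its last target. There are 200 camera calls.

## Working session

There is one attempt and no reset: what is moved stays moved. The work goes in short steps, Python scripts to look and compute and a tool call to move; the robot and the scene stay as the last step left them, time stands still between calls to the robot, and variables do not carry over. Pictures are saved under pics/ and viewed, at most 10 in all, crops included, and the job is handed in when it is done.

Besides the shell and the picture viewer there is one more tool, called after ">>>" in YAML: its name, and indented under it one key for each argument. servo_tool: Moves the arm, as the interface text tells. Its arguments: {"type":"object","properties":{"steps":{"type":"array"},"fingers":{"type":"number"}},"required":["steps"]}

```bash
mkdir -p pics
python3 - <<'E'
from rig import arm
import cv2
for n in("side","top"):
    im=arm.capture(n); cv2.imwrite(f"pics/{n}0.png",cv2.resize(im[:,:,::-1],(800,600),interpolation=cv2.INTER_CUBIC)); print(n,arm.camera_info(n))
s=arm.state(); print(s['t'],s['ee_pos'],s['eef_rot'],s['width'],arm.grasp_offset)
E
```

```text
side {'fovy': 47.91756937299219, 'cx': 281.10095020624556, 'cy': 207.19724891396234, 'world_from_camera': array([[-0.55212938,  0.63456869, -0.54081025,  1.25737118],
       [ 0.8337351 ,  0.41535616, -0.36382008,  0.71677874],
       [-0.00623996, -0.65176824, -0.75839252,  1.08120068],
       [ 0.        ,  0.        ,  0.        ,  1.        ]])}
top {'fovy': 56.65810064467141, 'cx': 276.731275660016, 'cy': 214.79663173124354, 'world_from_camera': array([[-0.01218289, -0.99047734,  0.13713573,  0.45850508],
       [-0.99965656,  0.00888222, -0.02465492,  0.25652267],
       [ 0.02320208, -0.137389  , -0.99024539,  1.04500797],
       [ 0.        ,  0.        ,  0.        ,  1.        ]])}
0.1 [ 0.27961576 -0.58648378  0.40373754] [[ 9.02640708e-01  4.30393944e-01 -8.96998385e-04]
 [ 4.30394858e-01 -9.02639354e-01  1.56931619e-03]
 [-1.34241859e-04 -1.80259217e-03 -9.99998366e-01]] 0.08514036162471653 0.1547
```

View pics/top0.png

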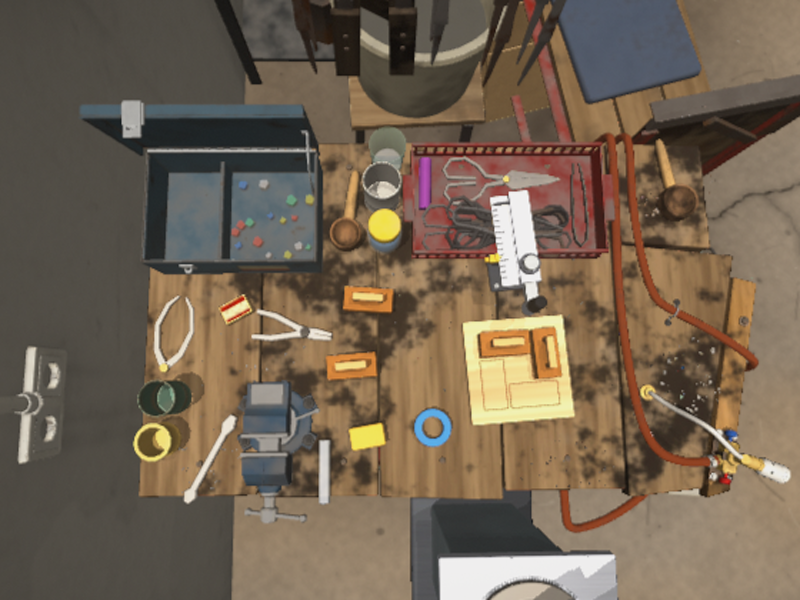

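View pics/side0.png

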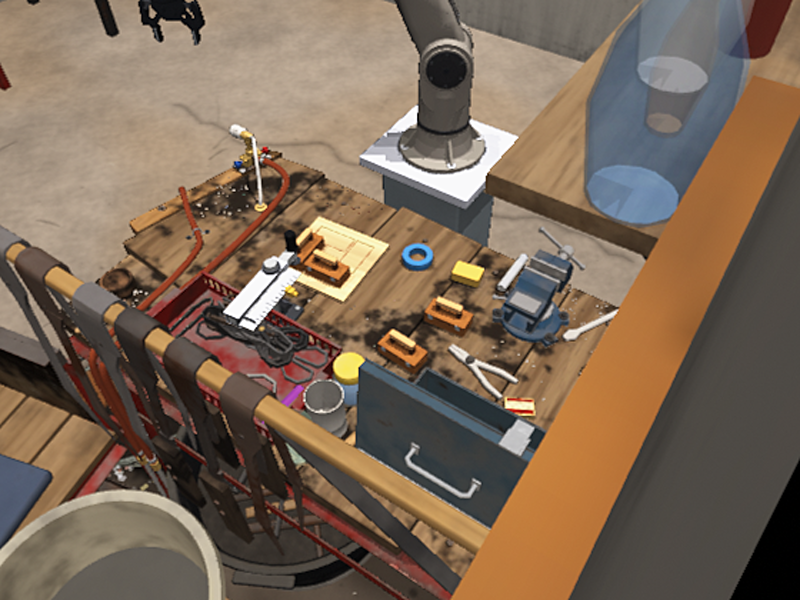

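```bash
cat > h.py <<'E'
import numpy as np
from rig import arm
def ray(n,u,v):
    c=arm.camera_info(n); f=210/np.tan(np.radians(c['fovy']/2)); T=c['world_from_camera']
    return T[:3,3],T[:3,:3]@np.array([(u-c['cx'])/f,(v-c['cy'])/f,1])
def at(n,u,v,z):
    o,d=ray(n,u,v); return o+d*(z-o[2])/d[2]
def proj(n,p):
    c=arm.camera_info(n); f=210/np.tan(np.radians(c['fovy']/2)); q=np.linalg.inv(c['world_from_camera'])@np.append(p,1)
    return c['cx']+f*q[0]/q[2],c['cy']+f*q[1]/q[2]
E
python3 - <<'E'
from rig import arm
import cv2,numpy as np
im=arm.capture("top")[:,:,::-1]
def crop(im,x,y,w,h,s): return cv2.resize(im[y:y+h,x:x+w],None,fx=s,fy=s,interpolation=cv2.INTER_CUBIC)
a=crop(im,320,130,90,170,3.5)
b=crop(im,225,190,90,132,4.5)
o=np.zeros((595,725,3),np.uint8);o[:595,:315]=a;o[:594,320:725]=b
cv2.imwrite("pics/t1.png",o)
im=arm.capture("side")[:,:,::-1]
cv2.imwrite("pics/s1.png",crop(im,150,145,200,120,4))
E
```

```text
(no output)
```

View pics/t1.png

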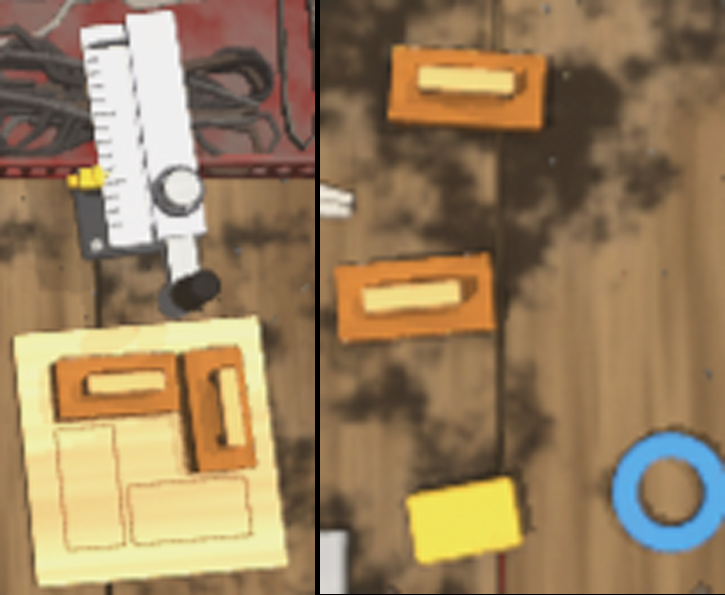

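View pics/s1.png

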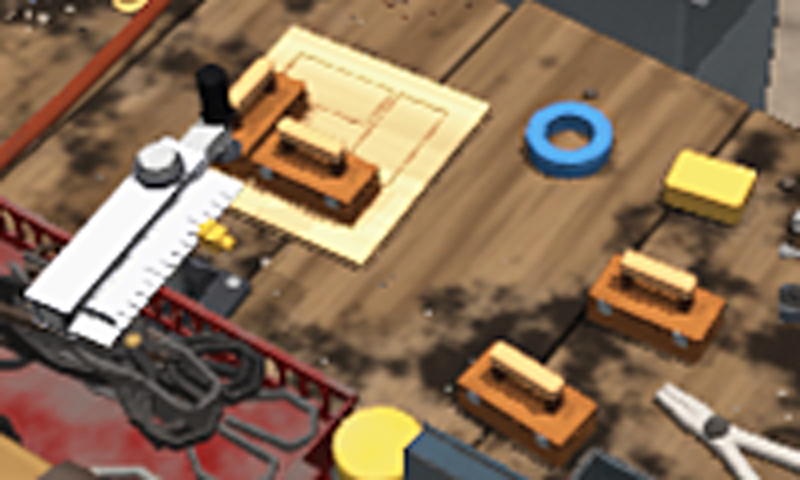

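```bash
cat > m.py <<'E'
from h import *
L=lambda x,y:(320+(x+.5)/3.5-.5,130+(y+.5)/3.5-.5)
R=lambda x,y:(225+(x-320+.5)/4.5-.5,190+(y+.5)/4.5-.5)
S=lambda x,y:(150+(x+.5)/4-.5,145+(y+.5)/4-.5)
def tri(a,b):
    (o,d),(p,e)=ray("top",*a),ray("side",*b)
    A=np.stack([d,-e],1); s=np.linalg.lstsq(A,p-o,rcond=None)[0]
    q,r=o+s[0]*d,p+s[1]*e
    return (q+r)/2,np.linalg.norm(q-r)
np.set_printoptions(precision=4,suppress=True)
c=np.array([at("top",*L(*p),.012) for p in[(14,337),(259,318),(287,566),(39,586)]])
d=(c[0]-c[2]+c[1]-c[3])/2
ang=lambda v:np.degrees(np.arctan2(v[1],v[0]))
print("slab",c.mean(0),ang(c[0]+c[1]-c[2]-c[3]),ang(c[0]+c[3]-c[1]-c[2])-90)
for n,pts in(("left",[(56,428),(113,425),(125,546),(67,549)]),("near",[(128,487),(249,477),(252,536),(131,545)])):
    print(n,np.mean([at("top",*L(*p),.012) for p in pts],0))
for n,a,b,f in(("A",(418,78),(515,83),R),("B",(362,299),(461,292),R),("far",(88,384),(164,379),L),("right",(229,367),(232,444),L)):
    p,q=at("top",*f(*a),.06),at("top",*f(*b),.06); print(n,(p+q)/2,ang(p-q),np.linalg.norm(p-q))
print("Abody",np.mean([at("top",*R(*p),.03) for p in[(393,46),(547,54),(543,130),(388,120)]],0))
print("Bbody",np.mean([at("top",*R(*p),.03) for p in[(336,268),(491,254),(495,329),(343,342)]],0))
print("knob",at("top",*L(206,285),.164),tri(L(206,285),S(211,70)))
print("lock",tri(L(181,187),S(160,152)))
P,Q=tri(L(90,46),S(112,326)),tri(L(104,178),S(203,228)); print("ptr",P,"rider",Q)
print("lock->knob", at("top",*L(206,285),.164)-tri(L(181,187),S(160,152))[0])
print("ptr-rider z=.12", at("top",*L(90,46),.12)-at("top",*L(104,178),.12))
print("sleeve dir", ang(at("top",*L(128,15),.13)-at("top",*L(157,239),.13)),ang(at("top",*L(174,12),.13)-at("top",*L(205,230),.13)))
E
python3 m.py
```

```text
slab [0.4832 0.0049 0.012 ] 3.730243619068376 3.7983981519598586
left [0.4564 0.0513 0.012 ]
near [ 0.4372 -0.0236  0.012 ]
A [0.6142 0.2818 0.06  ] 86.52274200287798 0.05515634818180194
B [0.493  0.3131 0.06  ] 93.38207950411324 0.0552831350355087
far [0.5319 0.0319 0.06  ] 93.14605450890419 0.055745172080806996
right [ 0.5137 -0.0436  0.06  ] -0.6612727583097017 0.05585830941933212
Abody [0.6149 0.2818 0.03  ]
Bbody [0.4925 0.3121 0.03  ]
knob [0.5871 0.0002 0.164 ] (array([0.5865, 0.0014, 0.1653]), np.float64(0.0016353475234144536))
lock (array([0.6557, 0.0106, 0.1488]), np.float64(0.0023041308799380766))
ptr (array([0.7681, 0.0596, 0.1098]), np.float64(0.00020691238899815518)) rider (array([0.6707, 0.0546, 0.1118]), np.float64(0.002358829902794289))
lock->knob [-0.0686 -0.0104  0.0152]
ptr-rider z=.12 [0.0953 0.0063 0.    ]
sleeve dir 4.846829108039725 5.284260361030184
```

```bash
cat > plan.py <<'E'
import sys,json,numpy as np
from scipy.spatial.transform import Rotation as Ro
from rig import arm
def Rd(y): # tool y axis yaw in deg, z down
    y=np.radians(y); Y=np.array([np.cos(y),np.sin(y),0]); Z=np.array([0,0,-1.]); return np.stack([np.cross(Y,Z),Y,Z],1)
s=arm.state(); p,R=s['ee_pos'],s['eef_rot']
Y=R[:,1]; print("now",p.round(4),"yaw",np.degrees(np.arctan2(Y[1],Y[0])).round(2),"t",s['t'],"w",round(s['width'],4))
for w in json.loads(sys.argv[1]):
    q=np.array(w[:3]);Q=Rd(w[3]); t=R.T@(q-p)*100; a=Ro.from_matrix(R.T@Q).as_rotvec()
    r=np.r_[t.round(2),a.round(3)]; print(w,r.tolist(),"dist",np.linalg.norm(t).round(1),"cm rot",np.linalg.norm(a).round(2))
    p,R=p+R@r[:3]/100,R@Ro.from_rotvec(r[3:]).as_matrix()
E
python3 plan.py "[[0.40,-0.30,0.40,-34],[0.51,0.0,0.40,-3.5],[0.614,0.282,0.32,-3.5],[0.614,0.282,0.209,-3.5]]"
```

```text
now [ 0.2796 -0.5866  0.4041] yaw -64.51 t 0.2 w 0.0854
[0.4, -0.3, 0.4, -34] [23.2, -20.69, 0.43, -0.001, -0.0, -0.532] dist 31.1 cm rot 0.53
[0.51, 0.0, 0.4, -3.5] [31.02, -7.67, 0.01, -0.0, -0.0, -0.533] dist 32.0 cm rot 0.53
[0.614, 0.282, 0.32, -3.5] [28.78, 8.66, 8.0, 0.0, -0.0, 0.0] dist 31.1 cm rot 0.0
[0.614, 0.282, 0.209, -3.5] [-0.01, 0.0, 11.1, 0.0, -0.0, 0.0] dist 11.1 cm rot 0.0
```

>>> servo_tool:
  steps:
    - [[23.2,-20.7,0.4,0,0,-0.532],[23.2,-20.7,0.4,0,0,-0.532],[23.2,-20.7,0.4,0,0,-0.532],[23.2,-20.7,0.4,0,0,-0.532],[23.2,-20.7,0.4,0,0,-0.532],[23.2,-20.7,0.4,0,0,-0.532],[23.2,-20.7,0.4,0,0,-0.532],[23.2,-20.7,0.4,0,0,-0.532]]
  fingers: 0.4

```text
t: 1.0
ee_pos: [0.4011, -0.2979, 0.4009]
eef_rot: [[0.555, 0.832, 0.0], [0.832, -0.555, -0.0], [0.0, 0.0, -1.0]]
force: [-0.4, -0.5, 0.5]
width: 0.0512
finger_force: 0.0
```

>>> servo_tool:
  steps:
    - [[31.0,-7.7,0,0,0,-0.533],[31.0,-7.7,0,0,0,-0.533],[31.0,-7.7,0,0,0,-0.533],[31.0,-7.7,0,0,0,-0.533],[31.0,-7.7,0,0,0,-0.533],[31.0,-7.7,0,0,0,-0.533],[31.0,-7.7,0,0,0,-0.533],[31.0,-7.7,0,0,0,-0.533]]

```text
t: 1.8
ee_pos: [0.5109, 0.0014, 0.4007]
eef_rot: [[0.058, 0.998, 0.001], [0.998, -0.058, 0.001], [0.001, 0.001, -1.0]]
force: [-1.1, -0.8, -1.5]
width: 0.0514
finger_force: 0.0
```

>>> servo_tool:
  steps:
    - [[28.8,8.7,8,0,0,0],[28.8,8.7,8,0,0,0],[28.8,8.7,8,0,0,0],[28.8,8.7,8,0,0,0],[28.8,8.7,8,0,0,0],[28.8,8.7,8,0,0,0],[28.8,8.7,8,0,0,0],[28.8,8.7,8,0,0,0]]

```text
t: 2.6
ee_pos: [0.6151, 0.2813, 0.3189]
eef_rot: [[0.061, 0.998, -0.002], [0.998, -0.061, -0.002], [-0.002, -0.002, -1.0]]
force: [0.3, -0.8, -0.2]
width: 0.0512
finger_force: 0.0
```

```bash
python3 plan.py "[[0.614,0.282,0.209,-3.5]]"; python3 -c "
from rig import arm;import cv2
im=arm.capture('side')[:,:,::-1];cv2.imwrite('pics/s2.png',cv2.resize(im[100:300,180:460],None,fx=2.8,fy=2.8,interpolation=2))"
```

```text
now [0.6151 0.2813 0.3189] yaw -3.51 t 2.6 w 0.0512
[0.614, 0.282, 0.209, -3.5] [0.09, -0.09, 10.99, -0.002, 0.002, -0.0] dist 11.0 cm rot 0.0
```

View pics/s2.png

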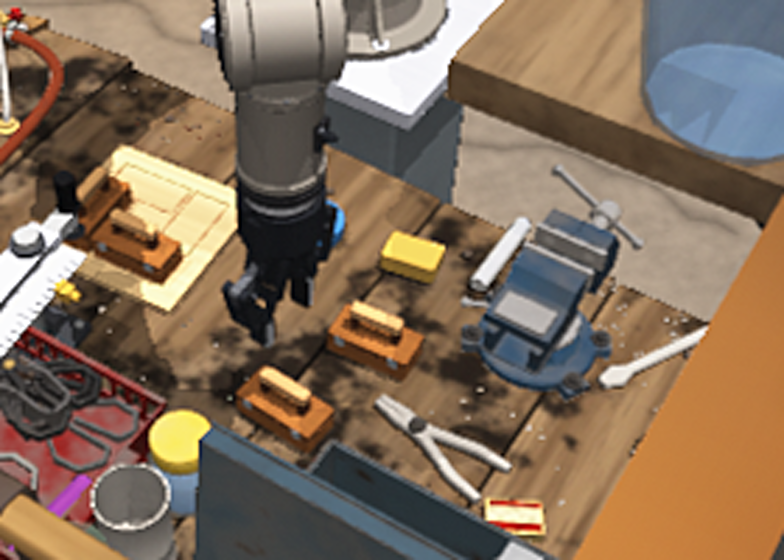

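The gripper hangs above case A (bar at about (285,385)), with the fingers straddling it; B is at (377,322). I'll descend and grip.

>>> servo_tool:
  steps:
    - [[0,0,4,0,0,0],[0,0,7,0,0,0],[0,0,9,0,0,0],[0,0,10,0,0,0],[0,0,10.7,0,0,0],[0,0,11,0,0,0],[0,0,11,0,0,0]]

```text
t: 3.35
ee_pos: [0.6146, 0.2816, 0.2115]
eef_rot: [[0.062, 0.998, 0.001], [0.998, -0.062, -0.0], [0.0, 0.001, -1.0]]
force: [-0.7, -0.4, -0.3]
width: 0.0512
finger_force: 0.0
```

>>> servo_tool:
  steps:
    - [[0,0,0,0,0,0],[0,0,0,0,0,0],[0,0,0,0,0,0],[0,0,0,0,0,0],[0,0,0,0,0,0],[0,0,0,0,0,0]]
  fingers: 1

```text
t: 3.95
ee_pos: [0.6146, 0.2824, 0.2115]
eef_rot: [[0.061, 0.998, 0.002], [0.998, -0.061, 0.001], [0.001, 0.002, -1.0]]
force: [1.2, -0.5, 5.4]
width: 0.0127
finger_force: 60.0
```

>>> servo_tool:
  steps:
    - [[0,0,-2,0,0,0],[0,0,-5,0,0,0],[0,0,-9,0,0,0],[0,0,-12,0,0,0],[0,0,-12,0,0,0]]

```text
t: 4.45
ee_pos: [0.6149, 0.2831, 0.3348]
eef_rot: [[0.061, 0.998, 0.007], [0.998, -0.061, 0.003], [0.004, 0.006, -1.0]]
force: [0.1, 0.8, -2.6]
width: 0.013
finger_force: 59.1
```

```bash
python3 plan.py "[[0.50,0.16,0.33,-45],[0.4555,0.0515,0.33,-86.25],[0.4555,0.0515,0.25,-86.25]]"
```

```text
now [0.6149 0.2831 0.3348] yaw -3.5 t 4.45 w 0.013
[0.5, 0.16, 0.33, -45] [-12.99, -10.72, 0.36, 0.005, -0.006, 0.724] dist 16.8 cm rot 0.72
[0.4555, 0.0515, 0.33, -86.25] [-10.82, 4.52, 0.0, -0.0, 0.0, 0.72] dist 11.7 cm rot 0.72
[0.4555, 0.0515, 0.25, -86.25] [-0.0, 0.0, 8.0, -0.0, 0.0, 0.0] dist 8.0 cm rot 0.0
```

>>> servo_tool:
  steps:
    - [[-3,-2.5,0,0,0,0.12],[-6,-5,0,0,0,0.25],[-9,-7.5,0,0,0,0.4],[-11,-9,0,0,0,0.55],[-13,-10.7,0.4,0,0,0.68],[-13,-10.7,0.4,0,0,0.724],[-13,-10.7,0.4,0,0,0.724]]

```text
t: 5.15
ee_pos: [0.4981, 0.1577, 0.3246]
eef_rot: [[0.707, 0.707, -0.004], [0.707, -0.707, -0.002], [-0.004, -0.001, -1.0]]
force: [0.8, -0.1, -2.1]
width: 0.0129
finger_force: 59.2
```

>>> servo_tool:
  steps:
    - [[-2,1,0,0,0,0.12],[-5,2,0,0,0,0.25],[-8,3,0,0,0,0.4],[-10,4,0,0,0,0.55],[-10.8,4.5,0,0,0,0.68],[-10.8,4.5,0,0,0,0.72],[-10.8,4.5,0,0,0,0.72],[-10.8,4.5,0,0,0,0.72]]

```text
t: 5.95
ee_pos: [0.4549, 0.0512, 0.326]
eef_rot: [[0.998, 0.068, -0.001], [0.068, -0.998, 0.0], [-0.001, -0.0, -1.0]]
force: [-0.3, 0.3, -2.5]
width: 0.0125
finger_force: 59.2
```

```bash
python3 plan.py "[[0.4555,0.0515,0.25,-86.25],[0.4555,0.0515,0.2245,-86.25]]"
```

```text
now [0.4549 0.0512 0.326 ] yaw -86.07 t 5.95 w 0.0125
[0.4555, 0.0515, 0.25, -86.25] [0.07, -0.03, 7.6, -0.0, 0.001, 0.003] dist 7.6 cm rot 0.0
[0.4555, 0.0515, 0.2245, -86.25] [0.0, 0.0, 2.55, -0.0, 0.0, 0.0] dist 2.6 cm rot 0.0
```

>>> servo_tool:
  steps:
    - [[0,0,3,0,0,0],[0,0,5.5,0,0,0],[0,0,7.6,0,0,0],[0,0,8.8,0,0,0],[0,0,9.5,0,0,0],[0,0,10,0,0,0],[0,0,10,0,0,0]]

```text
t: 6.65
ee_pos: [0.4551, 0.0508, 0.2266]
eef_rot: [[0.998, 0.066, 0.0], [0.066, -0.998, -0.0], [0.0, 0.0, -1.0]]
force: [-0.8, -0.9, -2.2]
width: 0.0126
finger_force: 59.1
```

>>> servo_tool:
  steps:
    - [[0,0,0.2,0,0,0],[0,0,0.2,0,0,0],[0,0,0.3,0,0,0],[0,0,0.3,0,0,0]]

```text
t: 7.05
ee_pos: [0.4549, 0.0506, 0.2239]
eef_rot: [[0.998, 0.066, 0.001], [0.066, -0.998, -0.0], [0.001, 0.0, -1.0]]
force: [0.0, -0.1, -2.8]
width: 0.0129
finger_force: 59.2
```

Nearly touching; a hair lower, then look and release.

>>> servo_tool:
  steps:
    - [[0,0,0.1,0,0,0],[0,0,0.1,0,0,0],[0,0,0.1,0,0,0]]

```text
t: 7.35
ee_pos: [0.4551, 0.0505, 0.2232]
eef_rot: [[0.998, 0.066, 0.0], [0.066, -0.998, -0.0], [0.0, 0.0, -1.0]]
force: [-2.2, -0.9, 5.8]
width: 0.0125
finger_force: 60.3
```

>>> servo_tool:
  steps:
    - [[0,0,0,0,0,0],[0,0,0,0,0,0],[0,0,0,0,0,0],[0,0,0,0,0,0]]
  fingers: 0.6

```text
t: 7.75
ee_pos: [0.4549, 0.0507, 0.2226]
eef_rot: [[0.998, 0.066, 0.0], [0.066, -0.998, 0.0], [0.0, -0.0, -1.0]]
force: [0.4, 0.5, 0.0]
width: 0.0342
finger_force: 0.0
```

>>> servo_tool:
  steps:
    - [[0,0,-2,0,0,0],[0,0,-5,0,0,0],[0,0,-9,0,0,0],[0,0,-11,0,0,0],[0,0,-11,0,0,0]]

```text
t: 8.25
ee_pos: [0.4562, 0.051, 0.3358]
eef_rot: [[0.998, 0.066, 0.007], [0.066, -0.998, 0.001], [0.007, -0.0, -1.0]]
force: [0.1, -0.6, 0.0]
width: 0.0344
finger_force: 0.0
```

```bash
python3 plan.py "[[0.4650,0.17,0.33,-40],[0.493,0.313,0.33,3.4],[0.493,0.313,0.211,3.4]]"
```

```text
now [0.4562 0.051  0.3358] yaw -86.24 t 8.25 w 0.0344
[0.465, 0.17, 0.33, -40] [1.66, -11.82, 0.59, 0.003, -0.007, -0.807] dist 11.9 cm rot 0.81
[0.493, 0.313, 0.33, 3.4] [12.75, -7.05, -0.0, -0.0, 0.0, -0.757] dist 14.6 cm rot 0.76
[0.493, 0.313, 0.211, 3.4] [-0.0, 0.01, 11.9, -0.0, -0.0, -0.0] dist 11.9 cm rot 0.0
```

>>> servo_tool:
  steps:
    - [[1.7,-11.8,0.6,0,0,-0.807],[1.7,-11.8,0.6,0,0,-0.807],[1.7,-11.8,0.6,0,0,-0.807],[1.7,-11.8,0.6,0,0,-0.807],[1.7,-11.8,0.6,0,0,-0.807],[1.7,-11.8,0.6,0,0,-0.807],[1.7,-11.8,0.6,0,0,-0.807],[1.7,-11.8,0.6,0,0,-0.807]]
  fingers: 0.4

```text
t: 9.05
ee_pos: [0.4638, 0.1693, 0.3258]
eef_rot: [[0.644, 0.765, -0.002], [0.765, -0.644, -0.0], [-0.001, -0.001, -1.0]]
force: [0.6, -0.9, -0.3]
width: 0.0515
finger_force: 0.0
```

>>> servo_tool:
  steps:
    - [[12.8,-7,0,0,0,-0.757],[12.8,-7,0,0,0,-0.757],[12.8,-7,0,0,0,-0.757],[12.8,-7,0,0,0,-0.757],[12.8,-7,0,0,0,-0.757],[12.8,-7,0,0,0,-0.757],[12.8,-7,0,0,0,-0.757],[12.8,-7,0,0,0,-0.757]]

```text
t: 9.85
ee_pos: [0.4928, 0.3121, 0.3265]
eef_rot: [[-0.056, 0.998, 0.0], [0.998, 0.056, -0.0], [-0.0, -0.0, -1.0]]
force: [-0.5, -0.5, -0.4]
width: 0.0511
finger_force: 0.0
```

```bash
python3 plan.py "[[0.493,0.313,0.211,3.4]]"; python3 -c "
from rig import arm;import cv2
im=arm.capture('top')[:,:,::-1];cv2.imwrite('pics/t3.png',cv2.resize(im[180:310,210:410],None,fx=4,fy=4,interpolation=2))"
```

```text
now [0.4928 0.3121 0.3265] yaw 3.2 t 9.85 w 0.0511
[0.493, 0.313, 0.211, 3.4] [0.09, 0.03, 11.55, -0.0, 0.0, -0.003] dist 11.6 cm rot 0.0
```

View pics/t3.png

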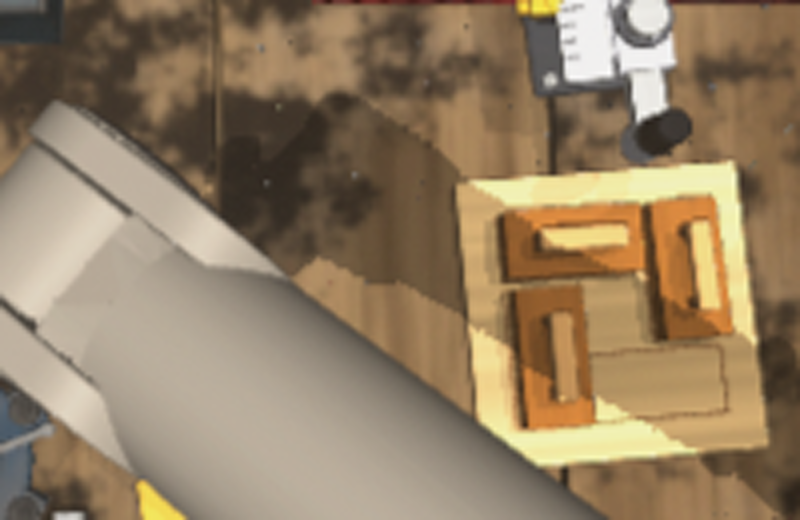

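Case A sits in the left place (bar (563,357)), aligned with the outline; far and right are unmoved. Now case B.

>>> servo_tool:
  steps:
    - [[0,0,4,0,0,0],[0,0,7,0,0,0],[0,0,9.5,0,0,0],[0,0,10.7,0,0,0],[0,0,11.3,0,0,0],[0,0,11.5,0,0,0],[0,0,11.5,0,0,0]]

```text
t: 10.6
ee_pos: [0.4931, 0.3129, 0.2126]
eef_rot: [[-0.059, 0.998, 0.001], [0.998, 0.059, 0.001], [0.001, 0.002, -1.0]]
force: [0.1, -0.9, -0.2]
width: 0.0514
finger_force: 0.0
```

>>> servo_tool:
  steps:
    - [[0,0,0,0,0,0],[0,0,0,0,0,0],[0,0,0,0,0,0],[0,0,0,0,0,0],[0,0,0,0,0,0],[0,0,0,0,0,0]]
  fingers: 1

```text
t: 11.2
ee_pos: [0.4929, 0.3129, 0.2125]
eef_rot: [[-0.059, 0.998, 0.001], [0.998, 0.059, 0.0], [0.0, 0.001, -1.0]]
force: [-1.4, -0.9, 6.1]
width: 0.0127
finger_force: 59.4
```

>>> servo_tool:
  steps:
    - [[0,0,-2,0,0,0],[0,0,-5,0,0,0],[0,0,-9,0,0,0],[0,0,-13,0,0,0],[0,0,-13,0,0,0]]

```text
t: 11.7
ee_pos: [0.4939, 0.3142, 0.347]
eef_rot: [[-0.059, 0.998, 0.009], [0.998, 0.059, 0.006], [0.005, 0.009, -1.0]]
force: [1.0, 0.9, -1.7]
width: 0.0127
finger_force: 58.9
```

```bash
python3 plan.py "[[0.437,-0.0235,0.34,3.75]]"
```

```text
now [0.4939 0.3142 0.347 ] yaw 3.38 t 11.7 w 0.0127
[0.437, -0.0235, 0.34, 3.75] [-33.38, -7.68, 0.45, 0.009, -0.005, -0.007] dist 34.3 cm rot 0.01
```

>>> servo_tool:
  steps:
    - [[-4,-1,0,0,0,0],[-8,-2,0,0,0,0],[-12,-3,0,0,0,0],[-16,-4,0,0,0,0],[-20,-5,0,0,0,0],[-24,-6,0,0,0,0],[-28,-7,0,0,0,0],[-31,-7.5,0,0,0,0]]

```text
t: 12.5
ee_pos: [0.4342, -0.0043, 0.3401]
eef_rot: [[-0.057, 0.998, -0.004], [0.998, 0.057, -0.001], [-0.001, -0.004, -1.0]]
force: [0.4, -0.2, -3.3]
width: 0.0128
finger_force: 58.9
```

>>> servo_tool:
  steps:
    - [[-1.5,-0.1,0,0,0,-0.007],[-2.3,-0.2,0,0,0,-0.007],[-2.3,-0.2,0,0,0,-0.007],[-2.3,-0.2,0,0,0,-0.007],[-2.3,-0.2,0,0,0,-0.007]]

```text
t: 13.0
ee_pos: [0.4355, -0.0231, 0.3415]
eef_rot: [[-0.068, 0.998, -0.0], [0.998, 0.068, 0.001], [0.001, -0.0, -1.0]]
force: [0.4, -0.3, -2.6]
width: 0.0127
finger_force: 58.9
```

```bash
python3 plan.py "[[0.437,-0.0235,0.2245,3.75]]"
```

```text
now [ 0.4355 -0.0231  0.3415] yaw 3.92 t 13.0 w 0.0127
[0.437, -0.0235, 0.2245, 3.75] [-0.05, 0.15, 11.7, -0.0, -0.001, 0.003] dist 11.7 cm rot 0.0
```

>>> servo_tool:
  steps:
    - [[0,0.1,4,0,0,0],[0,0.1,7,0,0,0],[0,0.1,9,0,0,0],[0,0.1,10.3,0,0,0],[0,0.1,11,0,0,0],[0,0.1,11.3,0,0,0],[0,0.1,11.5,0,0,0],[0,0.1,11.6,0,0,0]]

```text
t: 13.8
ee_pos: [0.437, -0.0243, 0.2263]
eef_rot: [[-0.066, 0.998, 0.002], [0.998, 0.066, -0.0], [-0.0, 0.002, -1.0]]
force: [0.3, -0.2, -2.6]
width: 0.013
finger_force: 58.9
```

>>> servo_tool:
  steps:
    - [[0,0,0.1,0,0,0],[0,0,0.15,0,0,0],[0,0,0.15,0,0,0]]

```text
t: 14.1
ee_pos: [0.4366, -0.0244, 0.2244]
eef_rot: [[-0.066, 0.998, 0.001], [0.998, 0.066, -0.0], [-0.0, 0.001, -1.0]]
force: [-0.5, -1.1, -2.4]
width: 0.0123
finger_force: 58.9
```

>>> servo_tool:
  steps:
    - [[0,0,0.1,0,0,0],[0,0,0.1,0,0,0],[0,0,0.1,0,0,0]]

```text
t: 14.4
ee_pos: [0.4367, -0.0243, 0.2243]
eef_rot: [[-0.066, 0.998, -0.0], [0.998, 0.066, -0.001], [-0.001, -0.0, -1.0]]
force: [-3.0, 0.1, 10.2]
width: 0.0127
finger_force: 60.5
```

>>> servo_tool:
  steps:
    - [[0,0,0,0,0,0],[0,0,0,0,0,0],[0,0,0,0,0,0],[0,0,0,0,0,0]]
  fingers: 0.6

```text
t: 14.8
ee_pos: [0.4366, -0.0244, 0.2232]
eef_rot: [[-0.066, 0.998, 0.0], [0.998, 0.066, -0.0], [-0.0, 0.0, -1.0]]
force: [0.1, 0.9, 0.1]
width: 0.0341
finger_force: 0.0
```

>>> servo_tool:
  steps:
    - [[0,0,-2,0,0,0],[0,0,-5,0,0,0],[0,0,-9,0,0,0],[0,0,-14,0,0,0],[0,0,-17.5,0,0,0],[0,0,-17.5,0,0,0],[0,0,-17.5,0,0,0]]

```text
t: 15.5
ee_pos: [0.4365, -0.0243, 0.3986]
eef_rot: [[-0.066, 0.998, 0.002], [0.998, 0.066, -0.001], [-0.001, 0.002, -1.0]]
force: [0.0, -0.2, 0.2]
width: 0.0341
finger_force: 0.0
```

```bash
python3 plan.py "[[0.54,-0.01,0.40,-40],[0.656,0.009,0.40,-85],[0.656,0.009,0.33,-85]]"
```

```text
now [ 0.4365 -0.0243  0.3986] yaw 3.78 t 15.5 w 0.0341
[0.54, -0.01, 0.4, -40] [0.75, 10.42, -0.12, 0.002, 0.0, 0.764] dist 10.5 cm rot 0.76
[0.656, 0.009, 0.4, -85] [8.91, 7.67, -0.0, -0.0, 0.0, 0.785] dist 11.8 cm rot 0.79
[0.656, 0.009, 0.33, -85] [0.0, -0.0, 7.0, 0.0, 0.0, 0.0] dist 7.0 cm rot 0.0
```

>>> servo_tool:
  steps:
    - [[0.75,10.4,0,0,0,0.764],[0.75,10.4,0,0,0,0.764],[0.75,10.4,0,0,0,0.764],[0.75,10.4,0,0,0,0.764],[0.75,10.4,0,0,0,0.764],[0.75,10.4,0,0,0,0.764],[0.75,10.4,0,0,0,0.764],[0.75,10.4,0,0,0,0.764]]
  fingers: 1

```text
t: 16.3
ee_pos: [0.5395, -0.01, 0.3974]
eef_rot: [[0.641, 0.768, -0.001], [0.768, -0.641, -0.0], [-0.001, -0.001, -1.0]]
force: [0.5, -0.2, 0.4]
width: 0.0002
finger_force: 0.0
```

>>> servo_tool:
  steps:
    - [[8.9,7.7,0,0,0,0.785],[8.9,7.7,0,0,0,0.785],[8.9,7.7,0,0,0,0.785],[8.9,7.7,0,0,0,0.785],[8.9,7.7,0,0,0,0.785],[8.9,7.7,0,0,0,0.785],[8.9,7.7,0,0,0,0.785],[8.9,7.7,0,0,0,0.785]]

```text
t: 17.1
ee_pos: [0.6559, 0.0086, 0.3981]
eef_rot: [[0.996, 0.089, -0.0], [0.089, -0.996, -0.0], [-0.0, 0.0, -1.0]]
force: [0.6, 0.0, 0.3]
width: -0.0002
finger_force: 0.0
```

>>> servo_tool:
  steps:
    - [[0,0,3,0,0,0],[0,0,5,0,0,0],[0,0,6.5,0,0,0],[0,0,7,0,0,0],[0,0,7,0,0,0]]

```text
t: 17.6
ee_pos: [0.6559, 0.0086, 0.3277]
eef_rot: [[0.996, 0.088, -0.001], [0.088, -0.996, -0.0], [-0.001, -0.0, -1.0]]
force: [0.7, -0.7, 0.5]
width: 0.0003
finger_force: 0.0
```

```bash
python3 plan.py "[[0.656,0.009,0.322,-85],[0.656,0.009,0.314,-85]]"; python3 -c "
from rig import arm;import cv2
im=arm.capture('side')[:,:,::-1];cv2.imwrite('pics/s3.png',cv2.resize(im[120:230,150:280],None,fx=5,fy=5,interpolation=2))"
```

```text
now [0.6559 0.0086 0.3277] yaw -84.95 t 17.6 w 0.0003
[0.656, 0.009, 0.322, -85] [0.02, -0.04, 0.57, -0.0, 0.001, 0.001] dist 0.6 cm rot 0.0
[0.656, 0.009, 0.314, -85] [-0.0, 0.0, 0.8, -0.0, -0.0, -0.0] dist 0.8 cm rot 0.0
```

View pics/s3.png

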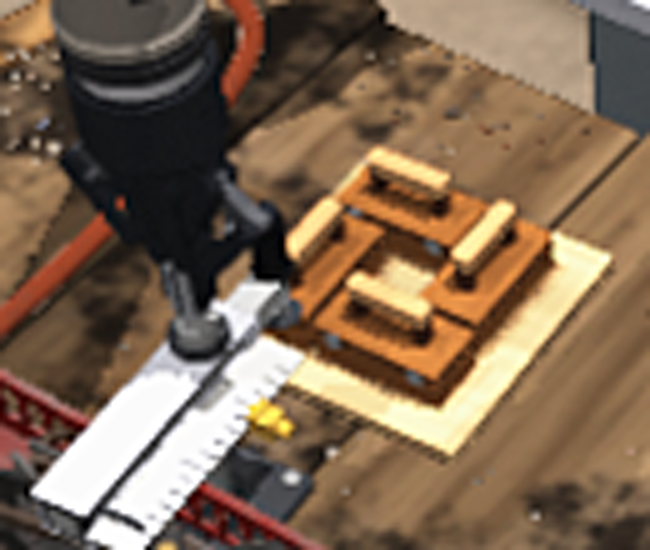

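The four cases form the pinwheel, and the shut fingertips stand just above the lock button (195,330). Pressing.

>>> servo_tool:
  steps:
    - [[0,0,0.3,0,0,0],[0,0,0.6,0,0,0],[0,0,0.8,0,0,0],[0,0,0.9,0,0,0],[0,0,0.9,0,0,0]]

```text
t: 18.15
ee_pos: [0.6559, 0.0087, 0.3191]
eef_rot: [[0.996, 0.088, -0.0], [0.088, -0.996, -0.0], [-0.0, 0.0, -1.0]]
force: [0.3, -0.7, -0.2]
width: -0.0
finger_force: 0.0
```

>>> servo_tool:
  steps:
    - [[0,0,0.2,0,0,0],[0,0,0.4,0,0,0],[0,0,0.4,0,0,0]]

```text
t: 18.45
ee_pos: [0.6561, 0.0087, 0.3153]
eef_rot: [[0.996, 0.088, 0.001], [0.088, -0.996, -0.0], [0.001, 0.0, -1.0]]
force: [0.2, -0.2, 1.7]
width: -0.0004
finger_force: 0.5
```

Contact begins near 0.3155. Go on in small steps.

>>> servo_tool:
  steps:
    - [[0,0,0.2,0,0,0],[0,0,0.4,0,0,0],[0,0,0.5,0,0,0],[0,0,0.5,0,0,0]]

```text
t: 18.85
ee_pos: [0.6561, 0.0088, 0.3105]
eef_rot: [[0.996, 0.088, 0.001], [0.088, -0.996, -0.0], [0.001, 0.0, -1.0]]
force: [-0.8, -1.0, 4.6]
width: -0.0002
finger_force: 2.0
```

>>> servo_tool:
  steps:
    - [[0,0,0.1,0,0,0],[0,0,0.2,0,0,0],[0,0,0.2,0,0,0]]

```text
t: 19.15
ee_pos: [0.6561, 0.0088, 0.3104]
eef_rot: [[0.996, 0.088, 0.001], [0.088, -0.996, -0.0], [0.001, 0.001, -1.0]]
force: [-3.8, -0.1, 12.6]
width: 0.0001
finger_force: 6.2
```

>>> servo_tool:
  steps:
    - [[0,0,-2,0,0,0],[0,0,-5,0,0,0],[0,0,-6.5,0,0,0],[0,0,-6.5,0,0,0],[0,0,-6.5,0,0,0],[0,0,-6.5,0,0,0]]
  fingers: 1

```text
t: 19.75
ee_pos: [0.6554, 0.0086, 0.3712]
eef_rot: [[0.996, 0.088, -0.003], [0.088, -0.996, -0.0], [-0.003, 0.0, -1.0]]
force: [0.6, 0.1, -0.3]
width: 0.0003
finger_force: 0.0
```

```bash
python3 plan.py "[[0.587,0.0005,0.373,-85],[0.587,0.0005,0.302,-85]]"; python3 -c "
from rig import arm;import cv2
im=arm.capture('side')[:,:,::-1];cv2.imwrite('pics/s4.png',cv2.resize(im[140:230,150:250],None,fx=6,fy=6,interpolation=2))"
```

```text
now [0.6554 0.0086 0.3712] yaw -84.96 t 19.75 w 0.0003
[0.587, 0.0005, 0.373, -85] [-6.89, 0.2, -0.16, 0.0, 0.003, 0.001] dist 6.9 cm rot 0.0
[0.587, 0.0005, 0.302, -85] [0.01, 0.0, 7.1, 0.0, 0.0, -0.0] dist 7.1 cm rot 0.0
```

View pics/s4.png

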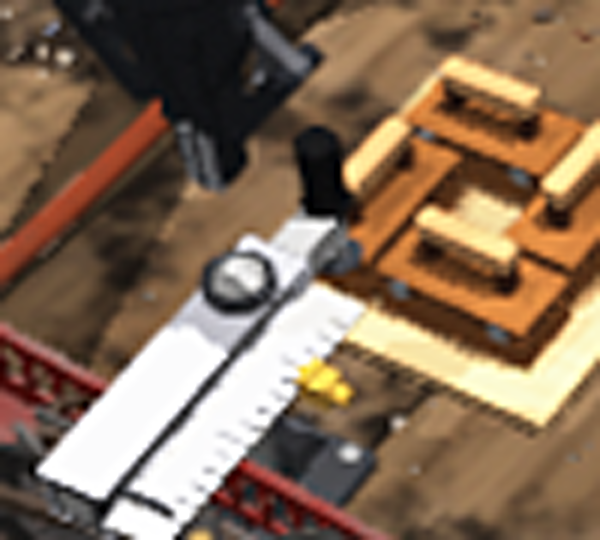

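The button is now flush in its collar (240,280). Next the knob.

>>> servo_tool:
  steps:
    - [[-4,0.1,0,0,0,0],[-6.9,0.2,-0.1,0,0,0],[-6.9,0.2,-0.1,0,0,0],[-6.9,0.2,-0.1,0,0,0],[-6.9,0.2,-0.1,0,0,0]]
  fingers: 0.4

```text
t: 20.3
ee_pos: [0.5881, 0.0008, 0.3739]
eef_rot: [[0.996, 0.088, 0.0], [0.088, -0.996, 0.0], [0.0, -0.0, -1.0]]
force: [0.2, 0.7, 0.2]
width: 0.0515
finger_force: 0.0
```

>>> servo_tool:
  steps:
    - [[0,0,3,0,0,0],[0,0,5,0,0,0],[0,0,6.3,0,0,0],[0,0,6.9,0,0,0],[0,0,7,0,0,0],[0,0,7,0,0,0]]

```text
t: 20.9
ee_pos: [0.588, 0.0008, 0.3048]
eef_rot: [[0.996, 0.088, 0.001], [0.088, -0.996, 0.0], [0.001, 0.0, -1.0]]
force: [-0.3, 0.7, -0.2]
width: 0.0509
finger_force: 0.0
```

>>> servo_tool:
  steps:
    - [[0,0,0,0,0,0],[0,0,0,0,0,0],[0,0,0,0,0,0],[0,0,0,0,0,0],[0,0,0,0,0,0]]
  fingers: 1

```text
t: 21.4
ee_pos: [0.5877, 0.0012, 0.3054]
eef_rot: [[0.996, 0.088, 0.002], [0.088, -0.996, 0.001], [0.002, -0.0, -1.0]]
force: [-0.7, 1.6, 5.9]
width: 0.0199
finger_force: 58.9
```

>>> servo_tool:
  steps:
    - [[-1,0,0,0,0,0],[-2,0,0,0,0,0],[-3,0,0,0,0,0],[-4,0,0,0,0,0],[-4,0,0,0,0,0]]

```text
t: 21.9
ee_pos: [0.5484, -0.0026, 0.3054]
eef_rot: [[0.996, 0.088, 0.006], [0.088, -0.996, 0.0], [0.006, 0.0, -1.0]]
force: [5.3, 1.5, 1.5]
width: 0.0202
finger_force: 59.5
```

>>> servo_tool:
  steps:
    - [[-1,0,0,0,0,0],[-2,0,0,0,0,0],[-3,0,0,0,0,0],[-4,0,0,0,0,0],[-4.5,0,0,0,0,0],[-4.5,0,0,0,0,0]]

```text
t: 22.5
ee_pos: [0.5043, -0.007, 0.3054]
eef_rot: [[0.996, 0.088, 0.007], [0.088, -0.996, -0.0], [0.007, 0.001, -1.0]]
force: [5.8, -0.4, 0.3]
width: 0.0207
finger_force: 59.8
```

```bash
python3 -c "
from rig import arm;import cv2,numpy as np
a=arm.capture('side')[:,:,::-1];b=arm.capture('top')[:,:,::-1]
a=cv2.resize(a[165:235,150:215],None,fx=7,fy=7,interpolation=2)
b=cv2.resize(b[128:205,335:375],None,fx=7,fy=7,interpolation=2)
o=np.zeros((540,740,3),np.uint8);o[:490,:455]=a;o[:539,460:740]=b
cv2.imwrite('pics/c5.png',o)"
```

```text
(no output)
```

View pics/c5.png

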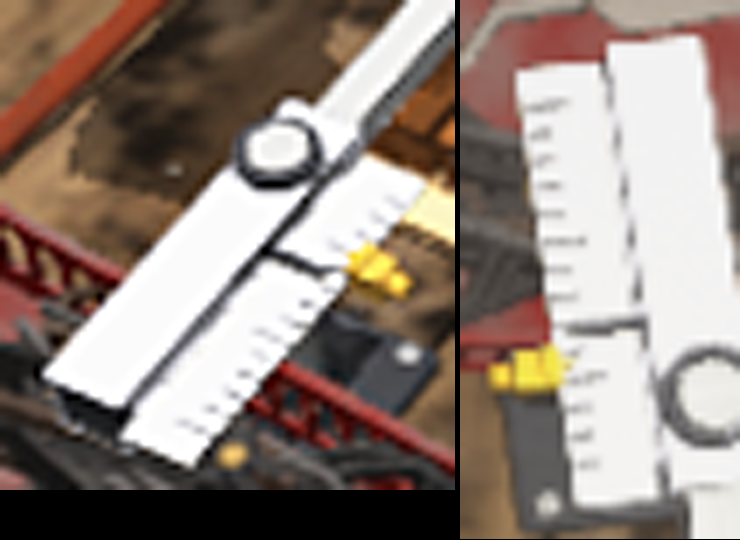

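The pointer tip is at (565,330) and the rider tip about (567,366) in the top crop; in the side crop they are at (325,270) and (348,258). The lines are about 27.6 px apart, so some 13 mm remain.

Run:
```python
from h import *
S=lambda x,y:(150+(x+.5)/7-.5,165+(y+.5)/7-.5)
T=lambda x,y:(335+(x-460+.5)/7-.5,128+(y+.5)/7-.5)
u=np.array([.996,.088,0])
for z in(.108,.112,.116):
    print(z,"top",(at("top",*T(565,330),z)-at("top",*T(567,366),z))@u,"side",(at("side",*S(325,270),z)-at("side",*S(348,258),z))@u,
    at("top",*T(565,330),z),at("side",*S(325,270),z))
# project where the pointer tip would go after 12..16 mm draw
p=at("top",*T(565,330),.110)
for d in(0,.011,.013,.015):
    for n in("side","top"): 
        a,b=proj(n,p-u*d); print(d,n,((a-150+.5)*7,(b-165+.5)*7) if n=="side" else ((a-335+.5)*7+460,(b-128+.5)*7))
```

```text
0.108 top 0.012982442559330684 side 0.009420002738634584 [0.68680988 0.05162872 0.108     ] [0.67885934 0.04674323 0.108     ]
0.112 top 0.012927021717825315 side 0.009381285121878389 [0.68583527 0.05250339 0.112     ] [0.68123711 0.04949718 0.112     ]
0.116 top 0.012871600876319838 side 0.009342567505121996 [0.68486066 0.05337806 0.116     ] [0.68361488 0.05225112 0.116     ]
0 side (np.float64(322.8169301201435), np.float64(284.83776232168964))
0 top (np.float64(565.4999999999999), np.float64(330.50000000000006))
0.011 side (np.float64(339.12737220927085), np.float64(266.09722455693924))
0.011 top (np.float64(569.4101778737911), np.float64(360.84453789036684))
0.013 side (np.float64(342.07591378474007), np.float64(262.70937924630516))
0.013 top (np.float64(570.1224128182771), np.float64(366.3717647729734))
0.015 side (np.float64(345.01926117833614), np.float64(259.32750199962777))
0.015 top (np.float64(570.8350466025116), np.float64(371.90208681090627))
```

>>> servo_tool:
  steps:
    - [[-0.5,0,0,0,0,0],[-1,0,0,0,0,0],[-1.2,0,0,0,0,0],[-1.2,0,0,0,0,0],[-1.2,0,0,0,0,0]]

```text
t: 23.1
ee_pos: [0.4929, -0.0081, 0.3054]
eef_rot: [[0.996, 0.088, 0.007], [0.088, -0.996, -0.0], [0.007, 0.001, -1.0]]
force: [6.7, -1.3, 1.3]
width: 0.0202
finger_force: 59.7
```

```bash
python3 -c "
from rig import arm;import cv2,numpy as np
a=arm.capture('side')[:,:,::-1];b=arm.capture('top')[:,:,::-1]
a=cv2.resize(a[188:213,180:215],None,fx=12,fy=12,interpolation=2)
b=cv2.resize(b[165:195,335:365],None,fx=12,fy=12,interpolation=2)
o=np.zeros((360,790,3),np.uint8);o[:300,:420]=a;o[:360,425:785]=b
cv2.imwrite('pics/c6.png',o)"
```

```text
(no output)
```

View pics/c6.png

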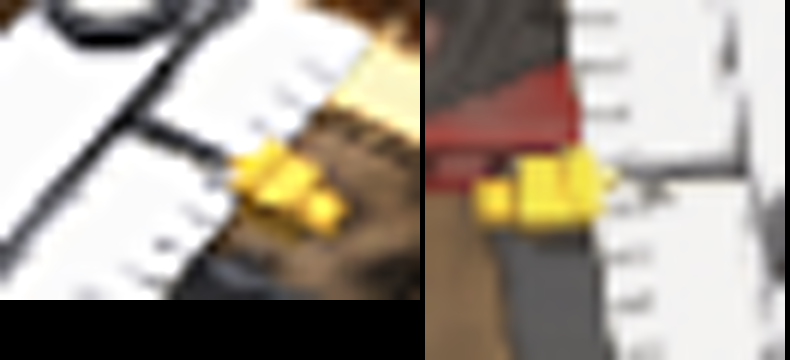

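Run:
```python
from h import *
import cv2
from scipy.optimize import least_squares
np.set_printoptions(precision=4,suppress=True,linewidth=160)
I={n:arm.capture(n).astype(float) for n in("top","side")}
g={n:I[n].mean(2) for n in I}
print("top gray rows 175-184, cols 350-361");print(g["top"][175:184,350:362].astype(int))
print("side gray rows 195-204, cols 190-201");print(g["side"][195:204,190:202].astype(int))
for n,(r,c) in {"top":((175,186),(338,354)),"side":((197,208),(196,211))}.items():
    a=I[n][r[0]:r[1],c[0]:c[1]]; print(n,"yellow R-B from",r[0],c[0]);print((a[...,:2].min(2)-a[...,2]).astype(int))
```

```text
top gray rows 175-184, cols 350-361
[[230 230 240 243 242 242 243 243 242 242 224 152]
 [242 242 242 243 242 243 242 242 243 242 209 132]
 [243 229 223 239 243 242 242 233 229 219 185 125]
 [202 180 189 188 186 178 176 162 157 145 130 104]
 [208 144 128 124 113  97  91 104 111 113 101  94]
 [171 210 190 137 206 220 219 220 221 221 220 213]
 [224 223 211 148 180 193 235 242 241 241 242 234]
 [196 180 202 193 224 230 240 242 243 242 242 224]
 [228 230 235 236 241 242 242 242 242 242 243 211]]
side gray rows 195-204, cols 190-201
[[251 123  41  94 198 253 254 251 250 251 251 252]
 [139  44  92 197 255 255 252 251 251 251 252 253]
 [ 30  64 133 248 255 255 255 253 252 252 250 246]
 [ 35  61  61 124 205 249 255 255 255 254 245 208]
 [176 152  65  40  48  85 179 251 255 255 255 250]
 [255 255 220 177  90  49  53  65 144 243 255 233]
 [254 255 255 255 241 186 123  98  91 154 181 188]
 [253 252 253 255 255 255 235 172 175 212 190 176]
 [252 251 251 252 253 255 251 178 175 158 147 161]]
top yellow R-B from 175 338
[[  8   8   8   7   8   7   7   8   7   7   2   0   1   1   0   1]
 [  8   8   
[... 681 characters left out ...]
97 196
[[  0  -1  -1  -1  -1  -3  -2   0   0  -4  21  33  32  43  63]
 [  0   0   0  -1  -4  -6  -7   0  -9   7  26  22  25  27  33]
 [ -9  -4   0   0   0  -4  41   5   1  27  31  30  24  19  32]
 [ -7 -11  -9  -9   0  50 147 105  47  27  25  30  31  30  26]
 [  4   1   8  75 161 156 139 126 123  84  50  25  31  29  30]
 [  2   0  -1  38 138 135 119 142 147 146  92  18  25  28  28]
 [ -4 -11   1  69 124 115 137 142 144 132  80  44  19  23  26]
 [  0   0   0   3  59 105 140 141 128 117 136 114  51  17  23]
 [ -4   0   0  11  61  48  47  73  82 107 150 147  88  24  17]
 [ -6  -4  -1  22  42  53  55  54  58  83 117 111  40  16  19]
 [  0  -3  15  23  28  37  45  54  49  30  50  65  33  22  30]]
```

>>> servo_tool:
  steps:
    - [[-0.04,0,0,0,0,0],[-0.04,0,0,0,0,0],[-0.04,0,0,0,0,0],[-0.04,0,0,0,0,0]]

```text
t: 23.7
ee_pos: [0.4928, -0.0081, 0.3054]
eef_rot: [[0.996, 0.088, 0.008], [0.088, -0.996, -0.0], [0.008, 0.001, -1.0]]
force: [6.8, -0.1, -0.1]
width: 0.0205
finger_force: 59.6
```

Run:
```python
from h import *
g=arm.capture("top").astype(float).mean(2); s=arm.capture("side").astype(float).mean(2)
for c in(352,354,356,358): d=np.clip(242-g[176:181,c],0,None); print(c,(d@np.arange(176,181)/d.sum()).round(2))
for c in(193,195,197): d=np.clip(254-s[197:204,c],0,None); print(c,(d@np.arange(197,204)/d.sum()).round(2))
x=arm.state();print(x['ee_pos'],x['force'],x['width'])
```

```text
352 178.81
354 179.18
356 178.82
358 178.65
193 198.8
195 199.6
197 201.08
[ 0.49274175 -0.0081793   0.30533838] [ 7.91998473 -0.04600181  0.45353745] 0.020122171241585596
```

The pointer stands level with the rider to within about half a millimetre, and the arm is holding steady. Handing in.

```bash
python3 -c "
from rig import arm;print(arm.job_done())"
```

```text
the job is handed in; nothing more can be done
None
```

I set both loose cases into the left and near places, pressed the lock button to its stop, and drew the gauge arm out about 95 mm. The job is handed in with the knob still held and the pointer within about half a millimetre of the rider by my camera reading; no verdict came back.

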